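Load the paper-roll dispenser and close its bail

TASK

Stand the loose paper roll on the dispenser's upright spindle so that it sits fully down on the wooden base; lower it there, do not let it drop. Then swing the wire bail down over the roll until it is fully closed, and let go. Leave the jar, the little wooden box, the glue bottle and the brush pot where they are.

Things in the scene. Friction and masses are not known exactly. Their poses are not given: they have to be found in the camera images.
- roll_center (a point): White paper roll wound on a thin brown core, standing upright on the table: 60 mm outside diameter, 90 mm tall, about 0.18 kg, with a 24 mm hole right through along its axis; both ends alike. This point is its centre, half-way up on the axis (45 mm above its underside); z runs along the roll's axis.
- dispenser: Fixed dispenser: plywood base 18 mm thick with an upright spindle and a wire bail on two posts. Origin: on the spindle's axis at table level; z up, x from the spindle towards the bail's hinge, y to the left of that. The base spans x -75 to 115 mm, y -65 to 65 mm. Posts (20 x 12 mm, tops 125 mm up) at x 85, y -33 and 33 mm. A fully seated roll has its centre 63 mm above this origin.
- spindle_tip (a point): Top end of the upright steel spindle, 118 mm above the table and 100 mm above the base's top face; the spindle is 16 mm in diameter, its last 10 mm tapered to 8 mm. A seated roll's top is 10 mm below it.
- bail (a joint): Stiff hinge of the wire bail, rad: 0 = fully closed, level, on its stop, its wires 5 mm clear above a seated roll on either side of the spindle's tip; grows as it swings up and back: 1.57 = upright, 1.95 = open end stop. It stays where it is left (0.15 N m of friction, 1 to 2 N at the bar) and must be brought all the way down.
- bail_bar (a point): Middle of the bail's cross bar, where to grip or push it: round steel, 12 mm thick, 100 mm long, parallel to the hinge, 180 mm from it. Two 8 mm wires run from its ends to the hinge: 100 mm apart for the first 32 mm, then narrowing to 44 mm. Closed, the bar lies 117 mm above the table, 95 mm from the spindle on the side away from the hinge.
- bail_hinge (a point): Midpoint of the bail's hinge axis, 85 mm from the spindle along the dispenser's x, 117 mm above the table. The axis runs along the dispenser's y; at joint angle a the cross bar is at this point + 180 mm x (-cos a along the dispenser's x, sin a upward).
- jar: Bystander: glass jar with black lid, 68 mm diameter, 85 mm tall; origin at the centre of its underside.
- wood_box: Bystander: small open wooden box, 70 x 60 x 30 mm; origin at the centre of its underside.
- glue: Bystander: white glue bottle with orange cap, 52 mm diameter, 140 mm tall; origin at the centre of its underside.
- brush_pot: Bystander: white ceramic pot, 80 mm diameter, 100 mm tall, with brushes standing up to 176 mm; origin at the centre of its underside.
Not all that is in view belongs to the job. Leave any blue look-alike of the part that bears roll_center alone.

How it is judged:
On the way:
1. the roll sits fully down on the base, on the spindle (z of roll_center in the frame of dispenser between 0.058 and 0.067 m and horizontal distance between roll_center and dispenser below 0.008 m and angle between roll_center's own z axis and vertical below 0.08 rad), for 0.2 s.
At the end, for the whole second after the job is handed in: Roll upright (0.08 rad) on the spindle, axis within 8 mm of it, fully down (centre 58 to 67 mm above the dispenser's origin), at rest; bail closed over it (joint below 0.07 rad); both released; no bystander moved over 30 mm (all of step 1 and value of joint bail below 0.07 rad and linear speed of roll below 0.02 m/s and contact force between the fingers and roll below 0.1 N and contact force between the fingers and bail below 0.1 N); the robot touches nothing.
It fails at once if the roll is let fall (faster than 0.7 m/s while no finger touches it, a drop of about 25 mm) (linear speed of roll above 0.7 m/s and contact force between the fingers and roll below 0.1 N).
It fails at once if the jar is moved by more than 30 mm (distance of jar from where it was at the start of the episode above 0.03 m).
It fails at once if the wood box is moved by more than 30 mm (distance of wood_box from where it was at the start of the episode above 0.03 m).
It fails at once if the glue is moved by more than 30 mm (distance of glue from where it was at the start of the episode above 0.03 m).
It fails at once if the brush pot is moved by more than 30 mm (distance of brush_pot from where it was at the start of the episode above 0.03 m).
It also fails if it takes over 61 s, if anything falls off the work surface, if the arm or the gripper's body presses on something with over 40 N, if the wrist force passes 120 N, or if a joint passes its speed limit or range.

ROBOT

A 7-joint arm with a two-finger parallel gripper is mounted at the origin on the work surface. World frame = base frame: x ahead of the robot, y to its left, z up, the work surface at z = 0. Lengths are in m, angles in rad, forces in N, time in s.
With the tool pointing down it reaches from about 0.4 to 0.85 m from the base axis. Payload 10.4 kg.
Tool frame: the origin (TCP) lies at the very end of the fingers, on their centre line; the grasp point (between the pads) lies 19 mm behind it; x points along the fingers, z is the direction in which the jaws open and shut, and the axes are right-handed (so a half turn about x gives the same grasp; the last joint's range is limited). The gripper opens to 85 mm and grips with 20 to 120 N. Pads are 22 mm wide; open, the fingers measure 114 mm over their backs; the gripper's body (76 mm by 85 mm) begins 54 mm behind the grasp point. The pads swing forward as they close: fully open they stand 13 mm farther back than shut.
Start: joints at [1.195, 0.332, -0.065, 1.46, 0.022, 1.35, -0.088], TCP at [0.216, -0.587, 0.231] pointing down, gripper open.
Joint ranges: [-2.6, 2.6], [-0.5, 2.12], [-1.47, 1.34], [0.16, 2.42], [-1.27, 4.41], [0.06, 2.06], [-2.6, 2.6]. Speed limits (rad/s): [2.22, 2.22, 2.79, 2.79, 3.14, 3.14, 3.14].

INTERFACE

Orientations are given as a unit quaternion [x, y, z, w].
In Python, from workcell import telemetry, viewer, manip, spot_in, mark_of gives the robot as it stands. The module is installed in compiled form; this text tells all that it offers.
- The arm moves only by the shell command python3 -m crank 'ROWS' [FORCE]. ROWS is JSON, a list of rows, each a list of 3 entries, a list of its own where there are three numbers: the closure, from 0 (fully open) to 1 (shut), then the shift along the world's x, y, z in cm, then the turn, a rotation vector about the world's x, y, z in rad. A call has 1 to 12 rows; each row shifts and turns the commanded pose from where the row before left it; what a row does not reach is not made up. A row lasts 1/12 s, in which the tool goes at most 41.7 mm and 7.16 degrees, less where a joint would pass 70% of its speed; a pose out of reach is approached as far as the arm can. A call with a gripper value outside its range is refused whole. The fingers move at their own pace and stop on an object; FORCE is the grip in N (left out, the last holds). Time passes only in rows, so rows that do not move let the fingers close. It gives the time, the measured TCP pose, the force and the opening at its end, in the units of the state.
- telemetry.get_obs(): the state, without advancing time (a new reading comes with each control period).
- viewer.camera(name): name is "scene" or "side" or "wrist"; returns a dict with "frame" (480x640x3 uint8, red, green, blue), "intrinsics" (3x3 intrinsics, pixels), "k1" (the pictures are not rectified: a ray, as slopes to the right and down, at radius r is drawn at 1 + k1 r^2 times it, then the intrinsics apply), "cam_to_world" (4x4, takes a point from camera to world coordinates). Camera axes: x right, y up, looking along -z (the intrinsics and any distortion apply to the point x, -y, -z); pixel columns grow to the right and rows downward; lengths in m; the calibration is good to about 2 mm. A picture is of the moment at which its call begins. There is no depth.
- manip.hand_in(): hands the job in, once; it reports no verdict.
Trained networks look in a picture, given as the dict that the camera call returned (one of the last four; its "shot" number tells which), for a name from the list of things; names that differ only in an ending like _2 or _b are one class to them, and where a whole thing is asked for, a point or a joint stands for the part that bears it (a point fixed in the world has none). Each returns a list of dicts, best first, with "conf" (0 to 1); they miss things now and then, are a little off and sometimes report something else, mostly with a low value. They report only what shows in the picture. A call takes as long as a camera call. They do not tell look-alikes from the thing itself.
- spot_in(thing, picture): "location" ([x, y, z] in m, in the coordinates of the camera as it stood for that picture, good to about 4 mm: the middle of the surface that is visible of it).
- mark_of(thing, picture): "location" ([x, y, z] in m, in the coordinates of the camera as it stood for that picture, good to about 4 mm: a listed point, or the origin of a listed thing).
The state is a dict: "clock": time; "joint_pos": joint angles; "joint_velocities": joint speeds; "tau": joint torques, N m; "position": TCP position; "ee_rot": TCP orientation; "ft_force": force on the tool from outside, world axes, zero at the start; "torque": the same for the moment, N m; "grip_width": opening from 0.0 (shut) to 1.0 (fully open).
Only numpy, scipy, OpenCV 4.12 (cv2) and the standard library are available. Lean on these libraries where they do the work, as an engineer would, in place of code of your own. Each camera call takes 0.05 s, during which the arm holds its last target. There are 200 camera calls.

## Working session

There is one attempt and no reset: what is moved stays moved. The work goes in short steps, Python scripts to look and compute and a shell command to move; the robot and the scene stay as the last step left them, time stands still between calls to the robot, and variables do not carry over. Pictures are saved under pics/ and viewed, about 8 in all and at most 12, crops included, and the job is handed in when it is done.

```bash
mkdir -p pics; cat > h.py <<'E'
from workcell import telemetry, viewer, manip, spot_in, mark_of
import numpy as np, cv2
def look(cam, names, save=None, fn=mark_of):
    p=viewer.camera(cam); T=np.array(p["cam_to_world"])
    if save: cv2.imwrite(save,p["frame"][:,:,::-1])
    for n in names:
        for d in fn(n,p)[:3]:
            w=T@np.r_[d["location"],1]
            print(cam,n,round(d["conf"],2),np.round(w[:3],4), 'px',np.round(proj(p,w[:3])))
    return p
def proj(p,w):
    c=np.linalg.inv(np.array(p["cam_to_world"]))@np.r_[w,1]
    s=np.array([c[0],-c[1]])/-c[2]; s=s*(1+p["k1"]*(s@s)); K=np.array(p["intrinsics"])
    return K[:2,:2]@s+K[:2,2]
E
python3 - <<'E'
from h import *
N=["roll_center","dispenser","spindle_tip","bail_bar","bail_hinge","jar","wood_box","glue","brush_pot"]
a=look("scene",N,"pics/a.png"); b=look("side",N,"pics/b.png")
o=telemetry.get_obs(); print(o)
E
```

```text
scene roll_center 0.79 [0.5544 0.2685 0.0436] px [421. 263.]
scene roll_center 0.66 [0.5053 0.1566 0.0461] px [379. 247.]
scene roll_center 0.58 [0.4029 0.1672 0.045 ] px [384. 223.]
scene dispenser 0.62 [ 0.5204 -0.2001 -0.0011] px [253. 254.]
scene spindle_tip 0.66 [ 0.5198 -0.2002  0.1176] px [249. 223.]
scene bail_bar 0.66 [ 0.64   -0.215   0.2908] px [224. 201.]
scene bail_hinge 0.87 [ 0.6048 -0.2061  0.1166] px [240. 245.]
scene jar 0.58 [ 0.6789 -0.0145 -0.0028] px [311. 302.]
scene wood_box 0.72 [ 0.4676 -0.0043 -0.0019] px [323. 246.]
scene glue 0.69 [0.5577 0.4201 0.0044] px [474. 278.]
scene brush_pot 0.97 [ 0.5923 -0.4471 -0.0009] px [162. 266.]
side roll_center 0.93 [0.5046 0.1545 0.0418] px [283. 216.]
side roll_center 0.72 [0.4001 0.1719 0.0452] px [243. 215.]
side roll_center 0.58 [0.5554 0.2711 0.0455] px [296. 183.]
side dispenser 0.66 [ 0.5238 -0.1988  0.0006] px [310. 341.]
side dispenser 0.32 [ 0.5186 -0.1993  0.1166] px [306. 316.]
side spindle_tip 0.97 [ 0.5206 -0.1979  0.1146] px [307. 315.]
side bail_bar 0.68 [ 0.6463 -0.2162  0.2916] px [376. 263.]
side bail
[... 487 characters left out ...]
 'joint_pos': array([ 1.19541167,  0.33220445, -0.06465041,  1.46006148,  0.02158579,
        1.34989223, -0.08851356]), 'joint_velocities': array([-1.94432468e-03, -8.02799226e-04,  5.67945585e-04, -9.30576140e-04,
        6.83520301e-04,  1.09272039e-05,  6.36436949e-04]), 'tau': array([-4.62408698e-04, -6.25234365e+01,  4.88912116e-02, -3.91832650e+01,
        1.64701813e-02,  1.74277622e-03, -4.40088840e-06]), 'position': array([ 0.21595434, -0.58654961,  0.23135303]), 'ee_rot': array([ 0.40450007,  0.57992766, -0.40453952,  0.58000981]), 'ft_force': array([-0.0996726 , -0.3375425 ,  0.02650654]), 'torque': array([-0.00120118, -0.00167085, -0.01023216]), 'grip_width': 1.0023685336579653}
```

View pics/a.png

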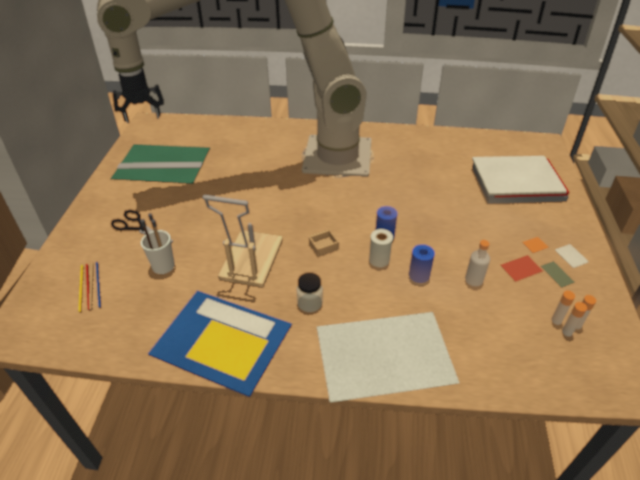

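View pics/b.png

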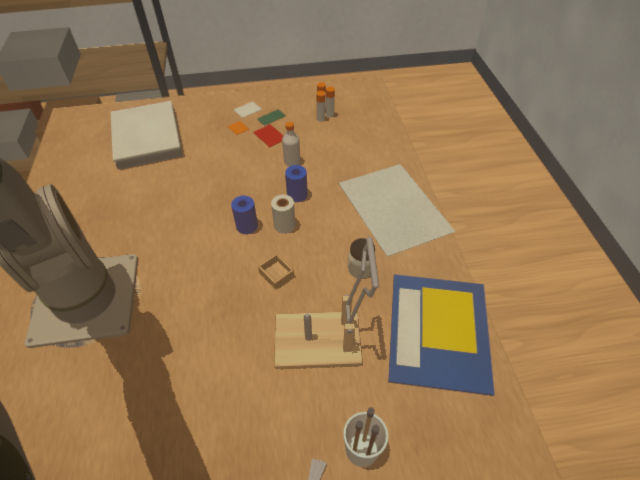

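The white roll is at about (380,247) in scene, with the two blue look-alikes at (386,222) and (421,263). The bail is open at about 1.79 rad, on the side of the dispenser away from the robot. The jaw axis is already at about 110°, which clears both blue rolls, so I'm moving above the white roll.

```bash
python3 -m crank '[[0,[2,3.5,0.5],[0,0,0]],[0,[2,3.5,0.5],[0,0,0]],[0,[2,3.5,0],[0,0,0]],[0,[2,3.5,0],[0,0,0]],[0,[2,3.5,0],[0,0,0]],[0,[2,3.5,0],[0,0,0]],[0,[2,3.5,0],[0,0,0]],[0,[2,3.5,0],[0,0,0]],[0,[2,3.5,0],[0,0,0]],[0,[2,3.5,0],[0,0,0]],[0,[0.9,3.7,0],[0,0,0]],[0,[0.9,3.7,0],[0,0,0]]]'
python3 -m crank '[[0,[0.9,3.7,0],[0,0,0]],[0,[0.9,3.7,0],[0,0,0]],[0,[0.9,3.7,0],[0,0,0]],[0,[0.9,3.7,0],[0,0,0]],[0,[0.9,3.7,0],[0,0,0]],[0,[0.9,3.7,0],[0,0,0]],[0,[0.9,3.7,0],[0,0,0]],[0,[0.9,3.7,0],[0,0,0]],[0,[0,2,0],[0,0,0]],[0,[0,0,0],[0,0,0]],[0,[0,0,0],[0,0,0]]]'
python3 - <<'E'
from h import *
look("wrist",["roll_center"],"pics/c.png")
E
```

```text
clock: 2.0
position: [0.4345, -0.1605, 0.2415]
ee_rot: [0.404, 0.58, -0.404, 0.58]
ft_force: [1.3, -0.0, -0.3]
grip_width: 0.999
clock: 2.92
position: [0.5057, 0.1548, 0.2413]
ee_rot: [0.404, 0.581, -0.404, 0.58]
ft_force: [0.1, -0.2, -0.4]
grip_width: 1.0
wrist roll_center 0.92 [0.4006 0.1716 0.049 ] px [271. 295.]
wrist roll_center 0.68 [0.5065 0.1585 0.0439] px [320. 201.]
wrist roll_center 0.6 [0.5627 0.2689 0.0435] px [224.  99.]
```

View pics/c.png

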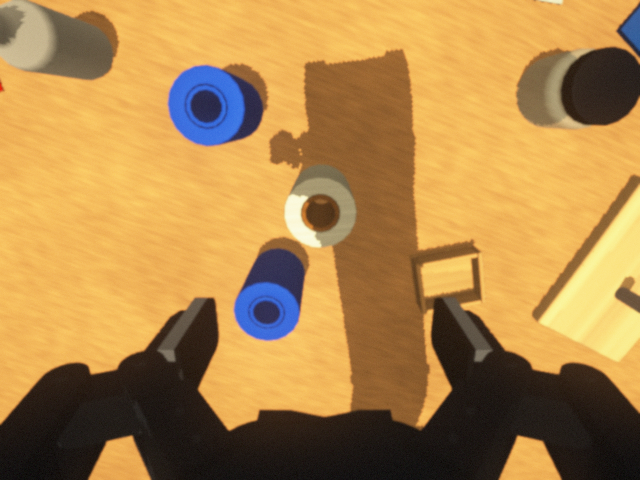

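The wrist view shows the white roll's top rim centred at about (320,212), with the brown hole at (321,212). The jaws are clear of both blue rolls. Next I'll cast the ray for the rim.

```bash
cat >> h.py <<'E'
def ray(p,uv,z):
    K=np.array(p["intrinsics"]); s=np.linalg.inv(K)@np.r_[uv,1]; s=s[:2]; q=s.copy()
    for _ in range(20): q=s/(1+p["k1"]*(q@q))
    T=np.array(p["cam_to_world"]); d=T[:3,:3]@np.array([q[0],-q[1],-1]); c=T[:3,3]
    return c+d*(z-c[2])/d[2]
E
python3 - <<'E'
from h import *
p=look("wrist",["roll_center"]); print(ray(p,[320,212],.09),ray(p,[321,212],.09),proj(p,[.5055,.1565,.09]))
look("scene",["roll_center","dispenser","spindle_tip","bail_hinge","bail_bar"]);look("side",["roll_center","dispenser","spindle_tip","bail_hinge","bail_bar"]);
E
```

```text
wrist roll_center 0.95 [0.4034 0.1725 0.0471] px [269. 291.]
wrist roll_center 0.82 [0.5085 0.154  0.0436] px [322. 200.]
wrist roll_center 0.7 [ 0.5596  0.4182 -0.0022] px [87. 52.]
[0.50800256 0.15574461 0.09      ] [0.5082839  0.15497605 0.09      ] [318.09350773 214.47577063]
scene roll_center 0.94 [0.4027 0.1685 0.0438] px [384. 224.]
scene roll_center 0.91 [0.5037 0.1575 0.0457] px [380. 247.]
scene roll_center 0.75 [0.554  0.2695 0.0443] px [421. 263.]
scene dispenser 0.81 [ 0.52   -0.1998 -0.    ] px [253. 254.]
scene spindle_tip 0.55 [ 0.5162 -0.1969  0.1121] px [250. 223.]
scene spindle_tip 0.15 [ 0.5906 -0.4459 -0.003 ] px [163. 266.]
scene bail_hinge 0.74 [ 0.5933 -0.4496 -0.0014] px [161. 266.]
scene bail_hinge 0.71 [ 0.6063 -0.2081  0.1154] px [239. 245.]
scene bail_hinge 0.35 [ 0.4663 -0.0025  0.    ] px [324. 245.]
scene bail_bar 0.77 [ 0.6393 -0.2163  0.2913] px [224. 200.]
side roll_center 0.72 [0.4003 0.1707 0.047 ] px [243. 215.]
side roll_center 0.68 [0.5582 0.271  0.045 ] px [297. 183.]
side roll_center 0.63 [0.5034 0.1534 0.0471] px [282. 215.]
side dispenser 0.94 [ 0.5235 -0.1967  0.0019] px [309. 340.]
side spindle_tip 0.73 [ 0.5176 -0.1987  0.1171] px [305. 315.]
side bail_hinge 0.77 [ 0.602  -0.205   0.1148] px [346. 313.]
side bail_hinge 0.21 [ 5.882e-01 -4.447e-01 -3.000e-04] px [361. 449.]
side bail_bar 0.55 [ 0.644  -0.2126  0.2936] px [374. 261.]
```

```bash
python3 -m crank '[[0,[0,0.1,-3.5],[0,0,0]],[0,[0,0,-3.5],[0,0,0]],[0,[0,0,-3.5],[0,0,0]],[0,[0,0,-3],[0,0,0]],[0,[0,0,-3],[0,0,0]],[0,[0,0,-2],[0,0,0]],[0,[0,0,-0.7],[0,0,0]],[0,[0,0,0],[0,0,0]],[1,[0,0,0],[0,0,0]],[1,[0,0,0],[0,0,0]],[1,[0,0,0],[0,0,0]],[1,[0,0,0],[0,0,0]]]' 40
python3 -m crank '[[1,[0,0,0],[0,0,0]],[1,[0,0,0],[0,0,0]],[1,[0,0,0],[0,0,0]],[1,[0,0,0],[0,0,0]]]' 40
```

```text
clock: 4.72
position: [0.5073, 0.1551, 0.0513]
ee_rot: [0.405, 0.579, -0.404, 0.581]
ft_force: [0.1, 1.2, 7.5]
grip_width: 0.681
clock: 5.05
position: [0.5073, 0.1551, 0.0513]
ee_rot: [0.405, 0.579, -0.404, 0.581]
ft_force: [-0.7, 0.3, 6.9]
grip_width: 0.683
```

```bash
python3 -m crank '[[1,[0,0,1],[0,0,0]],[1,[0,0,2],[0,0,0]],[1,[0,0,3],[0,0,0]],[1,[0,0,3],[0,0,0]],[1,[0,0,3],[0,0,0]],[1,[0,0,3],[0,0,0]],[1,[0,0,1],[0,0,0]],[1,[0,-2,0],[0,0,0]],[1,[0,-2.5,0],[0,0,0]],[1,[0,-3,0],[0,0,0]],[1,[0,-3,0],[0,0,0]],[1,[0,-3,0],[0,0,0]]]' 40
python3 - <<'E'
from h import *
p=look("wrist",["roll_center"]); T=np.array(p["cam_to_world"]); print(T.round(3)); o=telemetry.get_obs(); print(o['position'],o['joint_pos'].round(2))
look("side",["roll_center"])
E
```

```text
clock: 6.05
position: [0.5055, 0.0183, 0.2099]
ee_rot: [0.404, 0.58, -0.404, 0.58]
ft_force: [1.2, -0.2, -0.9]
grip_width: 0.679
wrist roll_center 0.59 [0.4017 0.1703 0.0497] px [123. 262.]
[[ 0.346  0.897  0.276  0.577]
 [-0.938  0.33   0.104  0.044]
 [ 0.002 -0.295  0.955  0.353]
 [ 0.     0.     0.     1.   ]]
[0.50576183 0.01374377 0.2094619 ] [ 0.52  0.14 -0.69  1.77  0.09  1.27 -1.42]
side roll_center 0.84 [0.5031 0.0089 0.2024] px [284. 215.]
side roll_center 0.73 [0.4001 0.1709 0.0451] px [243. 215.]
side roll_center 0.73 [0.5546 0.2744 0.0453] px [296. 182.]
```

The wrist camera sits about 7 cm out on the bail's side. I'll turn +63° on the way, so the camera faces +y and the jaw axis runs along the dispenser's x.

```bash
python3 -m crank '[[1,[0.15,-2.1,0],[0,0,0.11]],[1,[0.15,-2.1,0],[0,0,0.11]],[1,[0.15,-2.1,0],[0,0,0.11]],[1,[0.15,-2.1,0],[0,0,0.11]],[1,[0.15,-2.1,0],[0,0,0.11]],[1,[0.15,-2.1,0],[0,0,0.11]],[1,[0.15,-2.1,0],[0,0,0.11]],[1,[0.15,-2.1,0],[0,0,0.11]],[1,[0.15,-2.1,0],[0,0,0.11]],[1,[0.15,-2.1,0],[0,0,0.11]],[1,[0,0,0],[0,0,0]],[1,[0,0,0],[0,0,0]]]'
python3 - <<'E'
from h import *
N=["roll_center","spindle_tip","dispenser","bail_bar","bail_hinge"]
p=look("wrist",N); q=look("scene",N); r=look("side",N); print(telemetry.get_obs()['position'])
a=cv2.resize(q["frame"][110:310,150:360],(400,380),interpolation=cv2.INTER_CUBIC); b=cv2.resize(r["frame"][200:400,220:430],(400,380),interpolation=cv2.INTER_CUBIC)
cv2.imwrite("pics/d.png",np.hstack([a,b])[:,:,::-1])
E
```

```text
clock: 7.25
position: [0.5212, -0.1903, 0.2093]
ee_rot: [0.042, 0.706, -0.042, 0.706]
ft_force: [-0.2, 1.2, -0.3]
grip_width: 0.678
wrist dispenser 0.75 [ 0.5233 -0.1979 -0.0015] px [326. 206.]
wrist bail_hinge 0.74 [ 0.6057 -0.2085  0.117 ] px [449. 247.]
scene roll_center 0.97 [ 0.52   -0.1901  0.206 ] px [249. 197.]
scene roll_center 0.79 [0.5513 0.2675 0.0452] px [420. 262.]
scene roll_center 0.74 [0.3997 0.1679 0.0449] px [384. 223.]
scene spindle_tip 0.91 [ 0.5228 -0.1973  0.1158] px [250. 224.]
scene dispenser 0.7 [ 0.5212 -0.1999  0.    ] px [253. 254.]
scene bail_bar 0.69 [ 0.6392 -0.2166  0.29  ] px [224. 201.]
scene bail_hinge 0.78 [ 0.6043 -0.2086  0.114 ] px [239. 245.]
side roll_center 0.88 [0.4007 0.1712 0.045 ] px [243. 215.]
side roll_center 0.76 [ 0.5194 -0.1959  0.2015] px [305. 292.]
side spindle_tip 0.96 [ 0.5199 -0.1985  0.1151] px [306. 315.]
side spindle_tip 0.6 [ 0.6825 -0.0163 -0.0032] px [361. 268.]
side dispenser 0.6 [ 0.5247 -0.1977  0.001 ] px [310. 340.]
side bail_bar 0.9 [ 0.6429 -0.2147  0.2941] px [374. 262.]
side bail_hinge 0.76 [ 0.6017 -0.2108  0.118 ] px [347. 314.]
[ 0.52095577 -0.19054695  0.20931388]
```

View pics/d.png

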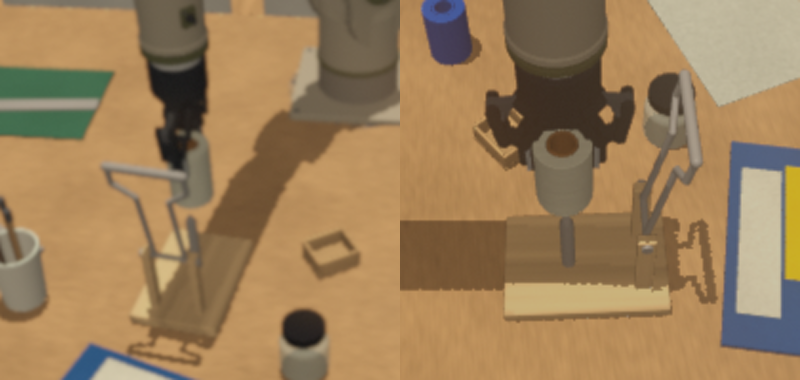

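```bash
python3 -m crank '[[1,[0,-0.3,-0.5],[0,0,0]],[1,[0,-0.4,-1],[0,0,0]],[1,[0,-0.1,-1],[0,0,0]],[1,[0,0,-0.8],[0,0,0]],[1,[0,0,0],[0,0,0]],[1,[0,0,0],[0,0,0]]]'
python3 - <<'E'
from h import *
N=["roll_center","spindle_tip","dispenser"]
p=look("wrist",N); q=look("scene",N); r=look("side",N); print(telemetry.get_obs()['position'])
for c in (p,q,r):
  print([proj(c,w).round(1) for w in ([.521,-.1985,.018],[.521,-.1985,.118],[.521,-.1985,.125],[.521,-.1985,.215])])
a=cv2.resize(q["frame"][170:270,210:290],(320,400),interpolation=cv2.INTER_CUBIC); b=cv2.resize(r["frame"][270:370,265:345],(320,400),interpolation=cv2.INTER_CUBIC)
cv2.imwrite("pics/e.png",np.hstack([a,b])[:,:,::-1]);cv2.imwrite("pics/f.png",p["frame"][:,:,::-1])
E
```

```text
clock: 8.65
position: [0.5206, -0.1983, 0.1755]
ee_rot: [0.042, 0.706, -0.041, 0.705]
ft_force: [0.5, -0.0, -0.9]
grip_width: 0.678
wrist dispenser 0.73 [ 0.5205 -0.1995 -0.    ] px [323. 208.]
scene roll_center 0.97 [0.3996 0.1668 0.0444] px [384. 223.]
scene roll_center 0.96 [ 0.5222 -0.1998  0.1675] px [247. 209.]
scene roll_center 0.67 [0.5531 0.2677 0.0433] px [420. 263.]
scene spindle_tip 0.94 [ 0.5195 -0.1949  0.1149] px [251. 224.]
scene dispenser 0.58 [ 0.5189 -0.2024  0.0012] px [252. 253.]
side roll_center 0.83 [ 0.5182 -0.2022  0.169 ] px [305. 303.]
side roll_center 0.75 [0.4018 0.1714 0.0471] px [244. 215.]
side spindle_tip 0.88 [ 0.5201 -0.1967  0.1127] px [306. 315.]
side dispenser 0.67 [ 0.5197 -0.2032  0.1699] px [306. 303.]
[ 0.52098426 -0.19853807  0.17640918]
[array([323.6, 212.2]), array([323. , 254.4]), array([323. , 258.8]), array([321.8, 358.3])]
[array([252.7, 249.4]), array([249.2, 223. ]), array([248.9, 221.1]), array([245.4, 194.8])]
[array([308.2, 337.4]), array([306.9, 314.7]), array([306.8, 312.9]), array([305.5, 288.6])]
```

View pics/e.png

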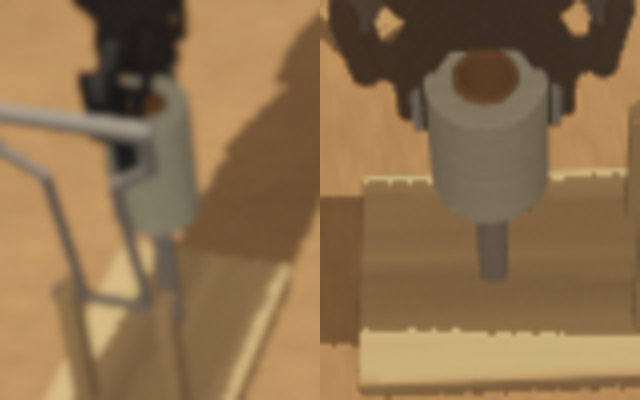

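View pics/f.png

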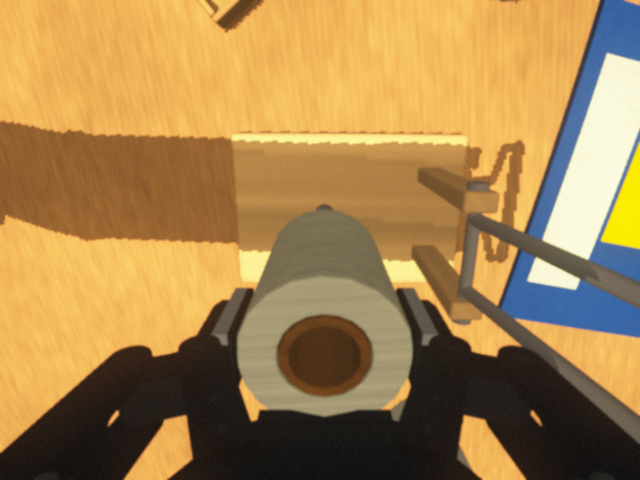

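The side view has the roll's axis over the spindle to within about 1 mm (crop x 490 against 492). In the wrist view the hole centre is at (324,355) and the spindle's foot at about (325,210), both consistent with the prediction. I'm lowering slowly and watching the force.

```bash
python3 -m crank '[[1,[0,-0.05,-0.5],[0,0,0]],[1,[0,0,-0.5],[0,0,0]],[1,[0,0,-0.5],[0,0,0]],[1,[0,0,-0.5],[0,0,0]],[1,[0,0,0],[0,0,0]]]'
python3 -m crank '[[1,[0,0,-0.5],[0,0,0]],[1,[0,0,-0.5],[0,0,0]],[1,[0,0,-0.5],[0,0,0]],[1,[0,0,-0.5],[0,0,0]],[1,[0,0,0],[0,0,0]]]'
```

```text
clock: 9.67
position: [0.5203, -0.1988, 0.1549]
ee_rot: [0.042, 0.707, -0.041, 0.705]
ft_force: [-0.1, 0.6, -1.6]
grip_width: 0.682
clock: 10.08
position: [0.5204, -0.1989, 0.135]
ee_rot: [0.042, 0.706, -0.041, 0.705]
ft_force: [-0.1, -0.2, -1.5]
grip_width: 0.681
```

```bash
python3 -m crank '[[1,[0,0,-1],[0,0,0]],[1,[0,0,-1],[0,0,0]],[1,[0,0,-1],[0,0,0]],[1,[0,0,-1],[0,0,0]],[1,[0,0,-1],[0,0,0]],[1,[0,0,-0.5],[0,0,0]],[1,[0,0,-0.5],[0,0,0]],[1,[0,0,0],[0,0,0]],[1,[0,0,0],[0,0,0]]]'
python3 -m crank '[[1,[0,0,-0.2],[0,0,0]],[1,[0,0,-0.2],[0,0,0]],[1,[0,0,-0.1],[0,0,0]],[1,[0,0,0],[0,0,0]]]'
```

```text
clock: 10.83
position: [0.5211, -0.199, 0.0763]
ee_rot: [0.042, 0.706, -0.042, 0.706]
ft_force: [0.6, 0.2, -1.0]
grip_width: 0.679
clock: 11.17
position: [0.5209, -0.199, 0.0712]
ee_rot: [0.042, 0.706, -0.042, 0.706]
ft_force: [-0.7, -0.3, -1.7]
grip_width: 0.681
```

```bash
python3 -m crank '[[1,[0,0,-0.1],[0,0,0]],[1,[0,0,-0.1],[0,0,0]],[1,[0,0,0],[0,0,0]]]'
python3 -m crank '[[1,[0,0,-0.1],[0,0,0]],[1,[0,0,-0.1],[0,0,0]],[1,[0,0,0],[0,0,0]]]'
```

```text
clock: 11.42
position: [0.5211, -0.1991, 0.0694]
ee_rot: [0.042, 0.706, -0.042, 0.706]
ft_force: [0.0, 0.8, -0.7]
grip_width: 0.683
clock: 11.67
position: [0.5211, -0.1993, 0.0692]
ee_rot: [0.041, 0.706, -0.042, 0.706]
ft_force: [-8.7, 1.7, 20.0]
grip_width: 0.677
```

The force rose to 20 N at the expected height, so the roll is seated. I'm easing off, opening and rising.

```bash
python3 -m crank '[[1,[0,0,0.1],[0,0,0]],[0.05,[0,0,0],[0,0,0]],[0.05,[0,0,0],[0,0,0]],[0.05,[0,0,0],[0,0,0]],[0.05,[0,0,0],[0,0,0]],[0.05,[0,0,0],[0,0,0]],[0.05,[0,0,0],[0,0,0]],[0.05,[0,0,1],[0,0,0]],[0.05,[0,0,2],[0,0,0]],[0.05,[0,0,3],[0,0,0]],[0.05,[0,0,3],[0,0,0]],[0.05,[0,0,3],[0,0,0]]]'
python3 -m crank '[[0.05,[0,0,4],[0,0,0]],[0.05,[0,0,4],[0,0,0]],[0.05,[0,0,4],[0,0,0]],[0.05,[0,0,4],[0,0,0]],[0.05,[0,0,2],[0,0,0]],[0.05,[0,0,0],[0,0,0]],[0.05,[0,0,0],[0,0,0]]]'
python3 - <<'E'
from h import *
N=["roll_center","bail_bar","bail_hinge","spindle_tip"]
p=look("wrist",N); q=look("scene",N); r=look("side",N); print(telemetry.get_obs()['position'])
a=cv2.resize(q["frame"][150:300,190:310],(400,500),interpolation=cv2.INTER_CUBIC); b=cv2.resize(r["frame"][230:380,270:390],(400,500),interpolation=cv2.INTER_CUBIC)
cv2.imwrite("pics/g.png",np.hstack([a,b])[:,:,::-1])
E
```

```text
clock: 12.67
position: [0.5208, -0.1987, 0.1904]
ee_rot: [0.042, 0.706, -0.041, 0.706]
ft_force: [0.6, -0.9, 0.6]
grip_width: 0.95
clock: 13.25
position: [0.5213, -0.1988, 0.3701]
ee_rot: [0.041, 0.705, -0.042, 0.707]
ft_force: [-0.1, -0.1, -0.2]
grip_width: 0.95
wrist roll_center 0.89 [ 0.5237 -0.2015  0.062 ] px [325. 184.]
wrist bail_bar 0.84 [ 0.638  -0.2169  0.2892] px [503. 247.]
wrist bail_hinge 0.7 [ 0.6086 -0.2076  0.1149] px [403. 189.]
wrist bail_hinge 0.56 [ 0.6777 -0.0192 -0.0013] px [429.  19.]
wrist spindle_tip 0.83 [ 0.5187 -0.199   0.1157] px [320. 191.]
wrist spindle_tip 0.67 [ 5.225e-01 -1.977e-01 -3.000e-04] px [323. 174.]
wrist spindle_tip 0.59 [ 0.6418 -0.2178  0.2943] px [513. 250.]
scene roll_center 0.93 [0.4021 0.1669 0.0464] px [384. 223.]
scene roll_center 0.64 [ 0.5217 -0.2013  0.0626] px [250. 238.]
scene roll_center 0.61 [0.5526 0.268  0.0445] px [420. 263.]
scene bail_bar 0.93 [ 0.6361 -0.2126  0.2887] px [226. 200.]
scene bail_bar 0.62 [ 0.6783 -0.0168 -0.0054] px [310. 303.]
scene bail_bar 0.18 [ 0.4662 -0.0009 -0.0019] px [324. 246.]
scene bail_hinge 0.9 [ 0.6038 -0.2054  0.1131] px [240. 245.]
scene bail_hinge 0.37 [ 4.667e-01 -6.600e-03 -1.000e-04] px [322. 245.]
scene spindle_tip 0.65 [ 0.521 -0.195  0.118] px [250. 223.]
side roll_center 0.92 [ 0.519  -0.2001  0.0609] px [307. 329.]
side roll_center 0.83 [0.4    0.1744 0.0473] px [243. 214.]
side bail_bar 0.72 [ 0.5204 -0.2044  0.064 ] px [308. 330.]
side bail_bar 0.69 [ 0.6415 -0.2149  0.296 ] px [373. 261.]
side bail_hinge 0.7 [ 0.6048 -0.2084  0.1181] px [348. 313.]
side spindle_tip 0.96 [ 0.522  -0.1994  0.114 ] px [308. 316.]
side spindle_tip 0.42 [ 6.824e-01 -1.890e-02 -4.000e-04] px [361. 268.]
[ 0.52096049 -0.19901412  0.3683045 ]
```

View pics/g.png

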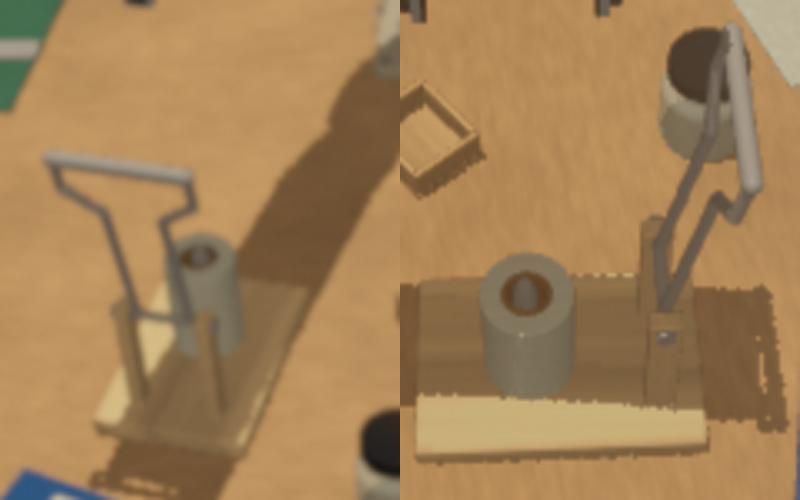

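The roll sits down on the base with the spindle tip in its hole, seen at (525,290) in the side crop, and the bail is untouched. Next I'll go over the bar, lower astride it and grip.

```bash
python3 -m crank '[[0.4,[3,-0.4,0],[0,0,0]],[0.4,[3,-0.4,0],[0,0,0]],[0.4,[3,-0.4,0],[0,0,0]],[0.4,[2.9,-0.4,0],[0,0,0]],[0.4,[0,0,-2],[0,0,0]],[0.4,[0,0,-3],[0,0,0]],[0.4,[0,0,-2.5],[0,0,0]],[0.4,[0,0,-1.5],[0,0,0]],[0.4,[0,0,0],[0,0,0]],[0.4,[0,0,0],[0,0,0]]]' 30
python3 - <<'E'
from h import *
p=look("wrist",["bail_bar"]); cv2.imwrite("pics/i.png",p["frame"][:,:,::-1])
E
```

```text
clock: 14.83
position: [0.6397, -0.2152, 0.2782]
ee_rot: [0.042, 0.706, -0.042, 0.706]
ft_force: [0.3, -0.2, 0.9]
grip_width: 0.598
```

View pics/i.png

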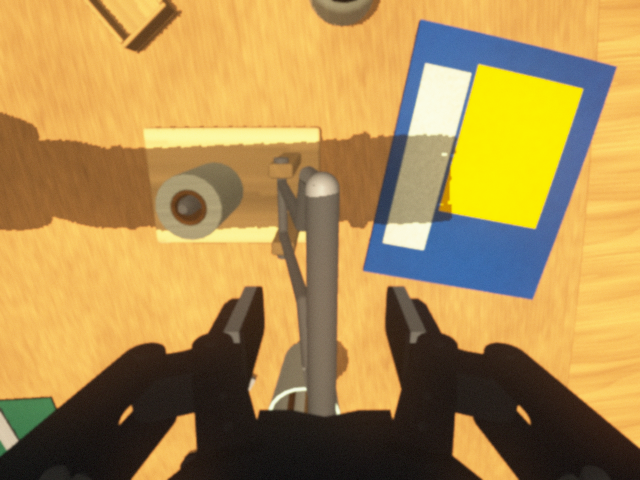

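The bar lies midway between the fingers and parallel to them (column about 321). I'm gripping it and starting the arc.

```bash
python3 -m crank '[[1,[0,0,0],[0,0,0]],[1,[0,0,0],[0,0,0]],[1,[0,0,0],[0,0,0]],[1,[0,0,0],[0,0,0]],[1,[0,0,0],[0,0,0]],[1,[0,0,0],[0,0,0]],[1,[0,0,0],[0,0,0]]]' 30
python3 -m crank '[[1,[-1.5,0.16,0.23],[0,0,0]],[1,[-1.5,0.16,0.12],[0,0,0]],[1,[-1.8,0.19,-0.04],[0,0,0]],[1,[-1.8,0.19,-0.21],[0,0,0]],[1,[0,0,0],[0,0,0]],[1,[0,0,0],[0,0,0]]]'
```

```text
clock: 15.52
position: [0.6403, -0.215, 0.2791]
ee_rot: [0.042, 0.705, -0.042, 0.706]
ft_force: [1.2, -0.7, 6.0]
grip_width: 0.129
clock: 16.02
position: [0.5736, -0.207, 0.2799]
ee_rot: [0.042, 0.706, -0.041, 0.706]
ft_force: [0.5, 5.1, 4.7]
grip_width: 0.124
```

```bash
python3 -m crank '[[1,[-1.75,0.18,-0.38],[0,0,0]],[1,[-1.7,0.18,-0.58],[0,0,0]],[1,[-1.65,0.17,-0.73],[0,0,0]],[1,[-1.55,0.16,-0.9],[0,0,0]],[1,[-1.45,0.15,-1.05],[0,0,0]],[1,[-1.33,0.14,-1.2],[0,0,0]],[1,[0,0,0],[0,0,0]],[1,[0,0,0],[0,0,0]]]'
python3 - <<'E'
from h import *
look("scene",["bail_bar"]);look("side",["bail_bar"])
E
```

```text
clock: 16.68
position: [0.4789, -0.1964, 0.23]
ee_rot: [0.042, 0.707, -0.04, 0.705]
ft_force: [-2.5, 8.0, 3.0]
grip_width: 0.124
scene bail_bar 0.57 [ 0.4773 -0.1936  0.2426] px [250. 176.]
side bail_bar 0.6 [ 0.4833 -0.1975  0.247 ] px [285. 281.]
```

```bash
python3 -m crank '[[1,[-1.22,0.16,-1.33],[0,0,0]],[1,[-1.08,0.15,-1.42],[0,0,0]],[1,[-0.93,0.12,-1.52],[0,0,0]],[1,[-0.78,0.1,-1.63],[0,0,0]],[1,[-0.62,0.07,-1.68],[0,0,0]],[1,[-0.43,0.05,-1.75],[0,0,0]],[1,[-0.27,0.03,-1.77],[0,0,0]],[1,[0,0,0],[0,0,0]],[1,[0,0,0],[0,0,0]]]'
```

```text
clock: 17.63
position: [0.4263, -0.1907, 0.119]
ee_rot: [0.042, 0.706, -0.041, 0.705]
ft_force: [0.4, 3.7, -1.7]
grip_width: 0.126
```

```bash
python3 -m crank '[[1,[-0.08,0.01,-0.9],[0,0,0]],[1,[0,0,-0.4],[0,0,0]],[1,[0,0,0],[0,0,0]],[1,[0,0,0],[0,0,0]]]'
```

```text
clock: 17.97
position: [0.4255, -0.1907, 0.1069]
ee_rot: [0.042, 0.706, -0.041, 0.706]
ft_force: [-0.7, 5.3, -0.6]
grip_width: 0.129
```

```bash
python3 -m crank '[[1,[0,0,-0.2],[0,0,0]],[1,[0,0,-0.15],[0,0,0]],[1,[0,0,0],[0,0,0]]]'; python3 -m crank '[[1,[0,0,-0.15],[0,0,0]],[1,[0,0,-0.1],[0,0,0]],[1,[0,0,0],[0,0,0]]]'
```

```text
clock: 18.22
position: [0.4255, -0.1907, 0.1035]
ee_rot: [0.042, 0.706, -0.041, 0.706]
ft_force: [-1.6, 6.5, -0.2]
grip_width: 0.122
clock: 18.47
position: [0.4254, -0.1907, 0.1011]
ee_rot: [0.042, 0.706, -0.041, 0.706]
ft_force: [-0.6, 6.3, -1.6]
grip_width: 0.127
```

```bash
python3 -m crank '[[1,[0,0,-0.1],[0,0,0]],[1,[0,0,-0.1],[0,0,0]],[1,[0,0,0],[0,0,0]]]'; python3 -m crank '[[1,[0,0,-0.1],[0,0,0]],[1,[0,0,-0.1],[0,0,0]],[1,[0,0,0],[0,0,0]]]'
python3 - <<'E'
from h import *
look("scene",["bail_bar","roll_center"]);look("side",["bail_bar","roll_center"])
E
```

```text
clock: 18.72
position: [0.4255, -0.1908, 0.0998]
ee_rot: [0.042, 0.706, -0.041, 0.705]
ft_force: [-6.3, 7.4, 9.6]
grip_width: 0.125
clock: 18.97
position: [0.4255, -0.1908, 0.0993]
ee_rot: [0.041, 0.706, -0.042, 0.705]
ft_force: [-14.2, 11.1, 30.6]
grip_width: 0.124
scene bail_bar 0.93 [ 0.426  -0.1896  0.1135] px [259. 202.]
scene roll_center 0.86 [0.4012 0.1646 0.0469] px [383. 222.]
scene roll_center 0.56 [0.5528 0.2719 0.045 ] px [422. 263.]
side bail_bar 0.86 [ 0.432  -0.186   0.1186] px [263. 315.]
side roll_center 0.73 [ 0.5191 -0.2046  0.0639] px [307. 330.]
side roll_center 0.58 [0.5548 0.2702 0.0453] px [296. 183.]
```

A firm stop (30 N up, bar near 0.117 m) means the bail is closed. I'm releasing with a partial opening, rising and backing away.

```bash
python3 -m crank '[[0.5,[0,0,0],[0,0,0]],[0.5,[0,0,0],[0,0,0]],[0.5,[0,0,0],[0,0,0]],[0.5,[0,0,0],[0,0,0]],[0.5,[0,0,0],[0,0,0]],[0.5,[0,0,0],[0,0,0]],[0.5,[0,0,1],[0,0,0]],[0.5,[0,0,2],[0,0,0]],[0.5,[0,0,3],[0,0,0]],[0.5,[0,0,4],[0,0,0]],[0.5,[0,0,4],[0,0,0]],[0.5,[0,0,0],[0,0,0]]]'
python3 - <<'E'
from h import *
N=["bail_bar","roll_center","jar","wood_box","glue","brush_pot"]
p=look("wrist",N[:2]);q=look("scene",N);r=look("side",N)
a=cv2.resize(p["frame"],(400,300)); b=cv2.resize(r["frame"][230:380,210:410],(400,300),interpolation=cv2.INTER_CUBIC)
cv2.imwrite("pics/j.png",np.hstack([a,b])[:,:,::-1])
E
```

```text
clock: 20.27
position: [0.4286, -0.192, 0.245]
ee_rot: [0.04, 0.703, -0.043, 0.709]
ft_force: [1.4, 0.9, 0.4]
grip_width: 0.499
wrist bail_bar 0.61 [ 0.4274 -0.1898  0.1144] px [319. 217.]
wrist roll_center 0.8 [ 0.5231 -0.2018  0.0645] px [426. 203.]
scene bail_bar 0.6 [ 0.4268 -0.1867  0.1137] px [260. 202.]
scene roll_center 0.91 [ 0.523  -0.2025  0.0646] px [250. 238.]
scene roll_center 0.84 [0.5517 0.2702 0.0439] px [421. 263.]
scene roll_center 0.58 [0.4023 0.1666 0.0433] px [384. 224.]
scene jar 0.73 [ 0.603  -0.2076  0.1147] px [239. 245.]
scene jar 0.63 [ 0.6782 -0.0145 -0.002 ] px [311. 302.]
scene wood_box 0.72 [ 0.47   -0.0039  0.001 ] px [323. 246.]
scene glue 0.94 [0.555  0.4163 0.004 ] px [473. 277.]
scene brush_pot 0.9 [ 0.5933 -0.4467 -0.0018] px [162. 266.]
side bail_bar 0.74 [ 0.4313 -0.1866  0.1165] px [263. 316.]
side roll_center 0.82 [0.5588 0.2734 0.0456] px [297. 182.]
side roll_center 0.79 [ 0.5192 -0.2015  0.0622] px [307. 329.]
side jar 0.77 [ 0.6811 -0.0173 -0.0042] px [360. 269.]
side wood_box 0.89 [ 4.686e-01 -3.000e-04 -8.000e-04] px [277. 274.]
side glue 0.64 [ 0.5602  0.4165 -0.0012] px [293. 162.]
side brush_pot 0.8 [ 0.5845 -0.4481  0.    ] px [359. 451.]
```

View pics/j.png

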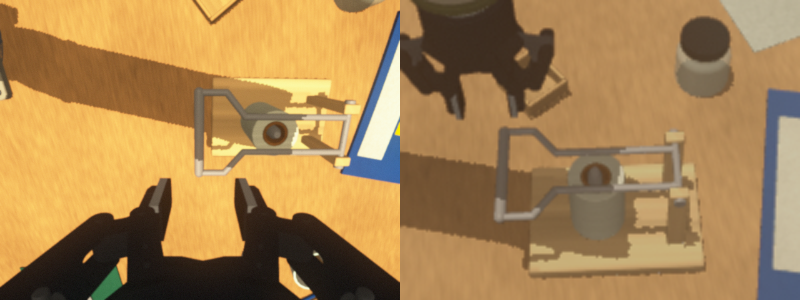

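```bash
python3 -m crank '[[0.5,[0,0,0],[0,0,0]],[0.5,[0,0,0],[0,0,0]],[0.5,[0,0,0],[0,0,0]],[0.5,[0,0,0],[0,0,0]]]'; python3 -c "from h import *; print(manip.hand_in())"
```

```text
clock: 21.45
position: [0.4256, -0.1913, 0.2369]
ee_rot: [0.042, 0.706, -0.042, 0.706]
ft_force: [0.1, 0.7, 0.1]
grip_width: 0.505
the job is handed in; nothing more can be done
None
```

The white roll is standing on the spindle, fully down on the base, and the bail is closed over it. I let go of both and handed the job in at 21.5 s of the 61 s allowed; no verdict was reported.

- **Roll:** I lowered it in small steps with no sign of contact until it met the base (20 N) at the expected height. The last looks put its centre at z 0.062–0.065 m, against 0.063 m nominal. Its axis is within a few mm of the spindle, which is as fine as the cameras can tell.
- **Bail:** I gripped the bar and swung it down to a firm stop (about 30 N). After I released it, the bar measured 0.114–0.117 m high, against 0.117 m when closed.
- **Bystanders:** The jar, wooden box, glue bottle and brush pot are all within about 6 mm of where they started, which is measurement noise. I left both blue rolls alone.
- **Robot:** The gripper ended about 12 cm above the bar, touching nothing, with wrist force close to zero.

One thing disagreed. In one look, a network labelled the bail hinge as a jar with the higher confidence, and the real jar came second in its usual place. A sideways force of up to 11 N also showed while I was swinging the bail; it was gone after release.

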